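# Switch on and tare the moisture analyser

### The job

Get the moisture analyser on the bench ready with its empty dish in place; it is all done by pressing with closed fingertips and nothing needs gripping. Press the raised end of its rocker switch so that it snaps over to on, then ease the open hood down until it is fully shut, without slamming it, and only then press the tare key (the wide rectangular key in the middle) fully down and let it come up again. Leave the round start key alone, and do not lift or shift the dish in the chamber or the tins and the spare dish beside the instrument.

Things in the scene. Friction and masses are not known exactly. Their poses are not given: they have to be found in the camera images.
- analyser: halogen moisture analyser, fixed: white housing 320 mm deep (own x), 210 wide (y), grey hood. Origin: centre of underside, on the bench; +x to its back, +y to the operator's left. Front panel slopes 15 deg, rising from 46 mm high at x=-155 mm to 71 at x=-62; near its front edge, in a row: rocker at left (y=+74), wide tare key (y=+6), round start key (y=-62). Chamber behind, centre x=+30
- rocker_far_end (a point): place to press: on top of the black rocker, middle of its far end (away from the operator), 12 mm from its pivot. Rocker 36 mm long (along analyser x), 21 wide; bezel 1.5 mm over the panel. Off: far end stands up (this point about 10 mm over the panel), near end sunk. About 4 N down here tips it through some 5 mm; it snaps over and stays
- rocker (a joint): rocker switch, rad: 0 = off (far end up), 0.44 = on (far end pressed in); it snaps over by itself past the middle, 0.22
- hood_lip (a point): centre of the upper face of the grip lip at the hood's front edge, moves with the hood: 192 mm in front of the hinge axis and 12 mm below it when shut (then analyser x = -72 mm, 98 mm high). The lip is a tab 110 mm wide (analyser y), 9 mm thick, reaching 11 mm in front of this point and 14 mm behind it, where the hood's sloped face rises
- hood_hinge (a point): middle of the hood's hinge axis, which runs along the analyser's y at the back: analyser x = +120 mm, height 110 mm
- hood (a joint): opening angle of the dark grey hood (200 mm wide, 176 deep without lip, 46 high), rad: 0 = fully shut, 0.75 to 1.1 at the start, stop at 1.15; opening lifts the front edge. Stiff hinge: it stays where it is left; pushing the lip square to its face takes 1 to 3 N
- tare_key_top (a point): centre of the top of the tare key: white, rectangular, 36 mm wide (along the analyser's y) and 18 mm front to back, its top parallel to the panel and 6 mm above it
- tare_key (a joint): travel of the tare key into the panel, m: 0 = up, 0.004 = fully down; sprung, starts to move at 1.2 N and is fully down at 4 N
- start_key_top (a point): centre of the top of the start key: white, round, 22 mm across, its top 6 mm above the panel. Not to be pressed
- start_key (a joint): travel of the start key, m: 0 = up, 0.004 = fully down; same spring as the tare key
- pan_dish: empty round aluminium dish, 96 mm across, 8 mm high, loose on the pan support in the weighing chamber, its rim about 86 mm above the bench; origin at the centre of its underside
- spare_dish: the same kind of dish, spare, loose on the bench to the right of the analyser's front; origin at the centre of its underside
- tin_a: aluminium moisture tin with its lid on, 67 mm across and 44 mm high, loose on the bench to the right of the analyser; origin at the centre of its underside
- tin_b: second moisture tin, like tin_a
Not all that is in view belongs to the job. What is shaped like the pan_dish but brown or turquoise is not meant.

How it is judged:
On the way, in this order (a step that is already met when the one before it is completed fails the run):
1. the rocker switch has been pressed over to on (value of joint rocker above 0.38 rad), for 0.1 s.
2. with the switch on, the hood is fully shut (value of joint rocker above 0.38 rad and value of joint hood below 0.03 rad), for 0.1 s.
3. with the hood shut, the tare key is pressed down (all of step 2 and value of joint tare_key above 0.003 m), for 0.05 s.
At the end, for the whole second after the job is handed in: The rocker is on (above 0.38 rad), the hood is fully shut (within 0.03 rad), both keys are up again (within 0.8 mm), and the dish rests on its support within 8 mm of where it stood (all of step 2 and value of joint each of tare_key, start_key below 0.0008 m and distance of pan_dish from where it was at the start of the episode below 0.008 m and linear speed of pan_dish below 0.02 m/s); the robot touches nothing.
It fails at once if the start key is pressed (value of joint start_key above 0.0015 m).
It fails at once if the tare key is pressed before the switch is on and the hood is shut (value of joint tare_key above 0.0015 m and (value of joint rocker below 0.3 rad or value of joint hood above 0.06 rad)).
It fails at once if the hood is slammed (closing faster than 2 rad/s) (velocity of joint hood below -2 rad/s).
It fails at once if the dish in the chamber is lifted or shifted by more than 8 mm (distance of pan_dish from where it was at the start of the episode above 0.008 m).
It fails at once if a tin or the spare dish is lifted or shifted by more than 10 mm (distance of any of tin_a, tin_b, spare_dish from where it was at the start of the episode above 0.01 m).
It also fails if it takes over 48 s, if anything falls off the work surface, if the arm or the gripper's body presses on something with over 40 N, if the wrist force passes 120 N, or if a joint passes its speed limit or range.

### The arm

A 6-joint arm with a two-finger parallel gripper is mounted at the origin on a cart in front of the work surface, level with it; the furniture and walls round the work are solid. World frame = base frame: x ahead of the robot, y to its left, z up, the work surface at z = 0. Lengths are in m, angles in rad, forces in N, time in s.
With the tool pointing down it reaches from about 0.35 to 0.975 m from the base axis. Payload 4.9 kg.
Tool frame: the origin (TCP) lies at the very end of the fingers, on their centre line; the grasp point (between the pads) lies 19 mm behind it (pinch_z is the distance from the TCP to the grasp point, in m); z points along the fingers, y is the line along which they close (so a half turn about z gives the same grasp; the last joint's range is limited). The gripper opens to 85 mm and grips with 20 to 120 N. Pads are 22 mm wide; open, the fingers measure 114 mm over their backs; the gripper's body (76 mm by 85 mm) begins 54 mm behind the grasp point. The pads swing forward as they close: fully open they stand 13 mm farther back than shut.
Start: joints at [-1.276, 0.053, 1.613, -0, 1.476, -0.119], TCP at [0.251, -0.572, 0.231] pointing down, gripper open.
Joint ranges: [-3.01, 3.01], [-1.01, 2.22], [0.06, 2.58], [-1.02, 4.17], [0.09, 2.62], [-3.14, 3.14]. Speed limits (rad/s): [2.57, 2.57, 3.14, 3.14, 3.14, 3.14].

### API

Orientations are given as a unit quaternion [w, x, y, z].
In Python, from plant import * gives the robot as it stands. The module is installed in compiled form; this text tells all that it offers.
- The arm moves only by the tool play_rows, never from a script. Its arguments are lists of equal length, an entry for each row: "linear": the shift along the world's x, y, z in m, a list of three; "turn": the turn about the world's z in degrees. A call has 1 to 8 rows; each row shifts and turns the commanded pose from where the row before left it; what a row does not reach is not made up. A row lasts 1/8 s, in which the tool goes at most 62.5 mm and 10.7 degrees, less where a joint would pass 70% of its speed; a pose out of reach is approached as far as the arm can. A call is refused whole if a number of a shift passes 0.0625 or a number of a turn 10.7, either way. A call with a gripper value outside its range is refused whole. "hand" is the finger opening in m, from 0 to 0.0854, set as the call begins (left out, the last holds). The fingers move at their own pace and stop on an object; the grip force is fixed at half the most. Time passes only in rows, so rows that do not move let the fingers close. It gives the time, the measured TCP pose, the force, the opening and the grip force at its end, in the units of the state.
- state(): the state, without advancing time (a new reading comes with each control period).
- grab_frame(name): name is "scene" or "top" or "wrist"; returns the picture (400x640x3 uint8, red, green, blue); there is no depth.
- camera_info(name): a dict with "camera_matrix" (3x3 intrinsics, pixels), "origin" and "attitude" of the camera in the world; the wrist camera has in their place "mount" (4x4, takes a point from camera to tool coordinates, whose origin is the TCP and whose axes are the flange's). Camera axes: x right, y down, z forward; pixel columns grow to the right and rows downward; lengths in m; the calibration is good to about 2 mm. A picture is of the moment at which its call begins: read the wrist's pose just before it. camera_info takes no time and is no camera call.
- job_done(): hands the job in; it is judged then, once.
Trained networks look in the newest picture that a camera, given by its name, has taken for a name from the list of things; names that differ only in an ending like _2 or _b are one class to them, and where a whole thing is asked for, a point or a joint stands for the part that bears it (a point fixed in the world has none). Each returns a list of dicts, best first, with "p" (0 to 1); they miss things now and then, are a little off and sometimes report something else, mostly with a low value. They report only what shows in the picture. A call takes as long as a camera call. They do not tell look-alikes from the thing itself.
- trace(camera, thing): "region" (400x640 bool, what is visible of it) and "location" ([column, row] in pixels, amid what is visible of it).
The state is a dict: "time": time; "joint_pos": joint angles; "joint_vel": joint speeds; "joint_efforts": joint torques, N m; "tool_pos": TCP position; "tool_rot": TCP orientation; "contact_force": force on the tool from outside, world axes, zero at the start; "ft_torque": the same for the moment, N m; "gripper_width": opening from 0.0 (shut) to 1.0 (fully open); "grasp_force": force on a finger pad.
Only numpy, scipy, OpenCV 4.12 (cv2) and the standard library are available. Lean on these libraries where they do the work, as an engineer would, in place of code of your own. Each camera call takes 0.05 s, during which the arm holds its last target. There are 200 camera calls.

## Working session

There is one attempt and no reset: what is moved stays moved. The work goes in short steps, Python scripts to look and compute and a tool call to move; the robot and the scene stay as the last step left them, time stands still between calls to the robot, and variables do not carry over. Pictures are saved under pics/ and viewed, at most 10 in all, crops included, and the job is handed in when it is done.

Besides the shell and the picture viewer there is one more tool, called after "Emit:" by a JSON object that holds its "method" and its "body". play_rows: Moves the arm, as the interface text tells. Its arguments: {"type":"object","properties":{"linear":{"type":"array","items":{"type":"array","items":{"type":"number"}}},"turn":{"type":"array","items":{"type":"number"}},"hand":{"type":"number"}},"required":["linear","turn"]}

```bash
mkdir -p pics; cat > h.py <<'E'
from plant import *
import numpy as np, cv2
from scipy.spatial.transform import Rotation as R
def snap(c,f):
    im=grab_frame(c); cv2.imwrite('pics/'+f,im[:,:,::-1]); return im
E
python3 - <<'E'
from h import *
for c in("scene","top"):
    snap(c,c+'0.png'); i=camera_info(c); print(c,i)
    for t in("rocker_far_end","rocker","hood_lip","hood","tare_key_top","start_key_top","pan_dish","analyser","tin_a","spare_dish"):
        r=trace(c,t); print(t,[(round(d['p'],2),np.round(d['location'],1).tolist(),int(d['region'].sum())) for d in r[:3]])
s=state(); print(s)
print(camera_info("wrist"))
E
```

```text
scene {'camera_matrix': array([[408.67898194,   0.        , 325.09745364],
       [  0.        , 408.67898194, 199.29920343],
       [  0.        ,   0.        ,   1.        ]]), 'origin': array([ 0.73871876, -0.62643352,  0.82142242]), 'attitude': array([-0.3123226 ,  0.94118045,  0.12169386, -0.04271487])}
rocker_far_end [(0.72, [347.0, 281.8], 974), (0.51, [285.2, 172.8], 87)]
rocker []
hood_lip [(0.96, [354.7, 175.5], 6311)]
hood [(0.86, [354.6, 181.3], 6330), (0.21, [275.9, 195.0], 104)]
tare_key_top [(0.44, [274.9, 197.5], 93)]
start_key_top [(0.72, [345.9, 286.1], 966)]
pan_dish [(0.75, [423.1, 182.3], 884), (0.67, [243.5, 273.4], 1304), (0.61, [346.4, 285.7], 957)]
analyser [(0.8, [340.7, 205.2], 15330)]
tin_a [(0.9, [344.4, 283.0], 949), (0.85, [300.0, 269.9], 940)]
spare_dish [(0.82, [240.9, 274.8], 1385)]
top {'camera_matrix': array([[436.10104637,   0.        , 322.68878496],
       [  0.        , 436.10104637, 204.82877653],
       [  0.        ,   0.        ,   1.        ]]), 'origin': array([ 0.54640094, -0.12880896,  1.01759289]), 'attitude': array([-0.0334513 ,  0.70
[... 1120 characters left out ...]
ntact_force': array([0.06641693, 0.28885137, 0.62020193]), 'ft_torque': array([-0.02920742, -0.01809031,  0.03831831]), 'grasp_force': 0.0, 'gripper_width': 0.9997659936101337}
{'camera_matrix': array([[333.81326977,   0.        , 320.56692293],
       [  0.        , 333.81326977, 201.62049797],
       [  0.        ,   0.        ,   1.        ]]), 'mount': array([[ 4.55185257e-04, -9.48793552e-01, -3.15896482e-01,
         8.20503114e-02],
       [ 9.99999819e-01,  5.56341114e-04, -2.30036393e-04,
         9.75804028e-05],
       [ 3.94003248e-04, -3.15896320e-01,  9.48793634e-01,
        -1.42691256e-01],
       [ 0.00000000e+00,  0.00000000e+00,  0.00000000e+00,
         1.00000000e+00]])}
```

View pics/top0.png

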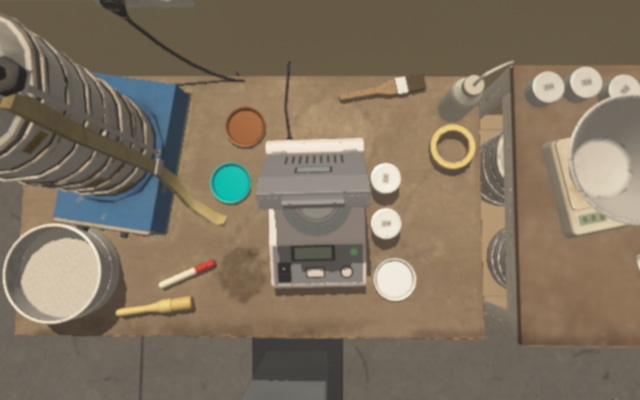

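View pics/scene0.png

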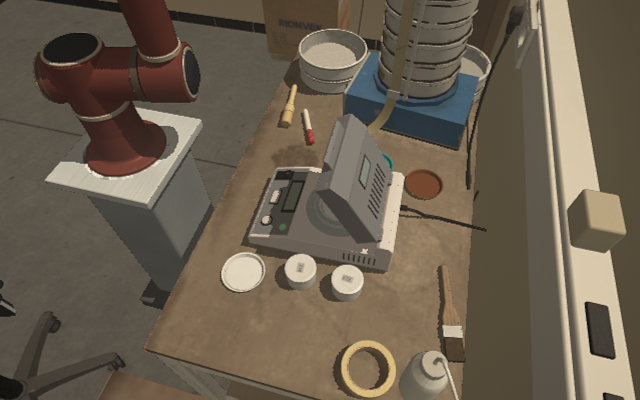

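The top view shows the analyser nearly square to the robot: rocker ~(284,271), tare ~(316,272), start ~(347,271), hood open. The look-alikes are the tins and spare dish on the right, and the brown and turquoise dishes on the left. Next, close crops of the panel from both cameras.

```bash
python3 - <<'E'
import cv2,numpy as np
a=cv2.imread('pics/top0.png')[235:295,260:380]; b=cv2.imread('pics/scene0.png')[160:240,245:325]
a=cv2.resize(a,None,fx=6,fy=6,interpolation=cv2.INTER_CUBIC);b=cv2.resize(b,None,fx=7,fy=7,interpolation=cv2.INTER_CUBIC)
cv2.imwrite('pics/c1.png',a);cv2.imwrite('pics/c2.png',b)
E
```

```text
(no output)
```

View pics/c1.png

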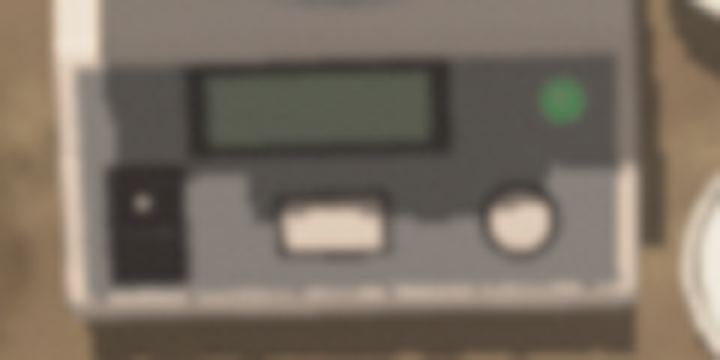

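View pics/c2.png

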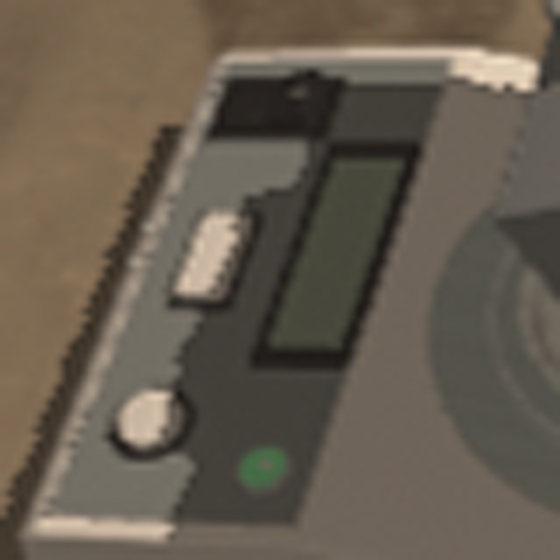

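```bash
cat > fit.py <<'E'
from h import *
from scipy.optimize import least_squares
def proj(c,P):
    i=camera_info(c); q=i['attitude']; Rm=R.from_quat(q[[1,2,3,0]]).as_matrix()
    p=(np.atleast_2d(P)-i['origin'])@Rm; K=i['camera_matrix']
    return (p@K.T)[:,:2]/p[:,2:]
def ray(c,uv):
    i=camera_info(c);q=i['attitude'];d=np.linalg.inv(i['camera_matrix'])@[*uv,1]
    return i['origin'],R.from_quat(q[[1,2,3,0]]).as_matrix()@d
t15=np.tan(np.radians(15))
def body(P,x0,y0,a):
    P=np.atleast_2d(P);c,s=np.cos(a),np.sin(a)
    return np.c_[x0+c*P[:,0]-s*P[:,1],y0+s*P[:,0]+c*P[:,1],P[:,2]]
def pan(x,h): # on panel normal offset h
    s,c=np.sin(np.radians(15)),np.cos(np.radians(15))
    return x-h*s, .046+(x+.155)*t15+h*c
def pts(u):
    x6,z6=pan(u,.006); x1,z1=pan(u,.0015)
    return [[x1,.074,z1],[x6,.006,z6],[x6,-.062,z6]]
E
python3 - <<'E'
from fit import *
top=np.array([[284.7,272.3],[315.3,272.7],[346.7,272]]); sc=np.array([[284.3,175.4],[274.7,196.7],[266.4,220]])
def f(v):
    P=body(pts(v[3]),*v[:3]); B=body([[-.062,0,.071]],*v[:3])
    return np.r_[(proj('top',P)-top).ravel(),(proj('scene',P)-sc).ravel(),proj('top',B)[0,1]-(235+62/6)]
r=least_squares(f,[.5,-.1,0,-.13]);print(r.x,np.round(r.fun,1))
v=r.x;P=body(pts(v[3]),*v[:3]);print('rocker,tare,start',P)
# check corners
C=body([[-.155,.105,.046],[-.155,-.105,.046],[.16,.105,.08],[.16,-.105,.08]],*v[:3]);print(proj('top',C),proj('scene',C))
# hood angle: lip ends
for h in (.75,.85,.95,1.05,1.1):
    c,s=np.cos(h),np.sin(h)
    L=[]
    for dx,y in((-.203,.055),(-.203,-.055)):
        L.append([.12+dx*c-.012*s*-1*-1,y,.11-.012*c-dx*s])
    L=body(L,*v[:3]);print(h,L[0],proj('top',L).round(1).tolist(),proj('scene',L).round(1).tolist())
E
```

```text
[ 0.59503061 -0.1011314   0.02745414 -0.11927096] [ 0.  -0.1  0.5 -0.4  0.4 -0.4 -0.4 -0.   0.1 -0.9 -0.7 -0.7 -0.2]
rocker,tare,start [[ 0.47338516 -0.03044401  0.05702246]
 [ 0.47408756 -0.09845036  0.06136912]
 [ 0.47595421 -0.16642473  0.06136912]]
[[271.47771788 288.3216242 ]
 [366.76643677 286.32042058]
 [267.47981218 144.23715724]
 [363.67868643 141.75242569]] [[274.32048041 166.59482929]
 [245.83052139 235.98245725]
 [401.20260571 179.79568936]
 [388.80526984 257.0431241 ]]
0.75 [ 0.55682215 -0.04715991  0.2395924 ] [[284.1, 232.9], [345.8, 231.5]] [[312.7, 131.4], [298.2, 171.6]]
0.85 [ 0.57053754 -0.04678327  0.25459012] [[283.1, 224.9], [345.9, 223.5]] [[319.2, 127.0], [304.9, 167.5]]
0.95 [ 0.58568112 -0.04636741  0.26814315] [[282.1, 215.9], [346.0, 214.4]] [[326.5, 123.1], [312.7, 164.0]]
1.05 [ 0.60210158 -0.04591649  0.28011606] [[281.2, 205.8], [346.0, 204.3]] [[334.8, 119.7], [321.5, 161.0]]
1.1 [ 0.61073983 -0.04567927  0.28547194] [[280.7, 200.5], [345.9, 198.9]] [[339.2, 118.3], [326.2, 159.8]]
```

```bash
python3 - <<'E'
import cv2,numpy as np
a=cv2.imread('pics/top0.png')[135:225,250:380]; b=cv2.imread('pics/scene0.png')[100:240,310:410]
a=cv2.resize(a,(520,360),interpolation=cv2.INTER_CUBIC);b=cv2.resize(b,(280,392),interpolation=cv2.INTER_CUBIC)
o=np.zeros((392,800,3),np.uint8);o[:360,:520]=a;o[:,520:]=b;cv2.imwrite('pics/c3.png',o)
E
```

```text
(no output)
```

View pics/c3.png

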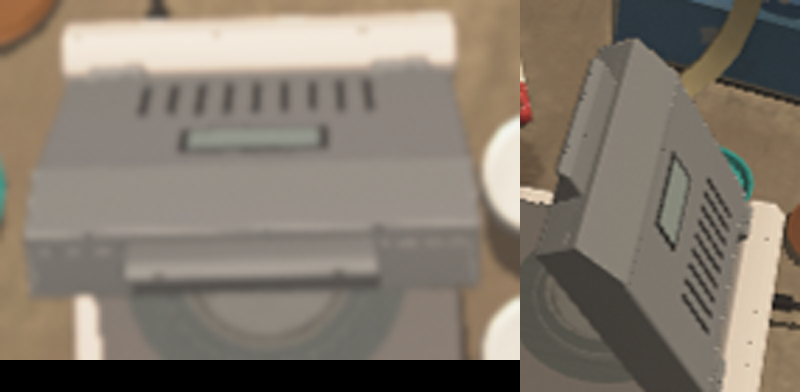

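The fit puts the analyser at (0.595, -0.101) with yaw 0.027 and sub-pixel residuals, and the hood at about 1.06 rad. The crops show the lip's front edge at top-view row 204 and its concave upper side facing backwards. So the lip has to be pulled forward and down from behind.

Choice of targets: rocker (284,272) is black and at left, tare (315,273) is rectangular, and start (347,272) is round and to be avoided. Now closing the fingers and moving over the rocker.

Emit:
{"method": "play_rows", "body": {"linear": [[0.019,0.045,0],[0.019,0.045,0],[0.019,0.045,0],[0.019,0.045,0],[0.019,0.045,0],[0.019,0.045,0]], "turn": [-3.7,-3.7,-3.7,-3.7,-3.7,-3.6], "hand": 0}}

```text
time: 1.85
tool_pos: [0.3657, -0.3008, 0.2315]
tool_rot: [0.0, 1.0, 0.013, 0.0]
contact_force: [0.6, 0.5, -0.0]
gripper_width: -0.001
grasp_force: 0.0
```

Emit:
{"method": "play_rows", "body": {"linear": [[0.019,0.045,0],[0.019,0.045,0],[0.019,0.045,0],[0.019,0.045,0],[0.019,0.045,0],[0.019,0.045,0],[0,0,0],[0,0,0]], "turn": [0,0,0,0,0,0,0,0]}}

```text
time: 2.85
tool_pos: [0.4792, -0.0323, 0.2313]
tool_rot: [0.0, 1.0, 0.014, -0.0]
contact_force: [0.5, 0.4, -0.0]
gripper_width: 0.002
grasp_force: 0.0
```

```bash
python3 - <<'E'
from h import *
s=state();print(s['tool_pos'],s['tool_rot'],s['gripper_width'],s['time'],s['contact_force'])
a=grab_frame('wrist');cv2.imwrite('pics/w1.png',a[:,:,::-1])
E
```

```text
[ 0.47920839 -0.03233695  0.23130393] [ 2.14188188e-04  9.99898222e-01  1.42651778e-02 -6.92355856e-05] 0.002251165089135255 2.85 [ 0.54940963  0.38516282 -0.03581304]
```

View pics/w1.png

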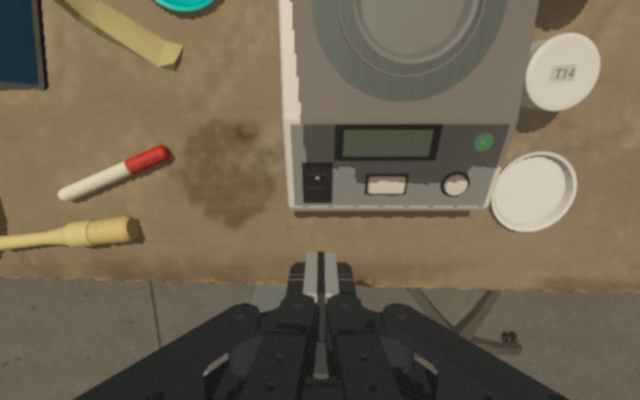

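The wrist view shows the rocker at (317,183), tare at (386,185), start at (455,184) and the fingertips at (320,252). I'll check these against the fit.

```bash
cat >> h.py <<'E'
def wray(uv,z,s):
    i=camera_info('wrist');M=i['mount'];q=s['tool_rot'];Rt=R.from_quat(q[[1,2,3,0]]).as_matrix()
    o=Rt@M[:3,3]+s['tool_pos'];d=Rt@M[:3,:3]@np.linalg.inv(i['camera_matrix'])@[*uv,1]
    return o+d*(z-o[2])/d[2]
E
python3 - <<'E'
from h import *
s=state()
for uv,z in(((317.5,183),.057),((386.5,185),.0614),((455.5,184.5),.0614)):print(wray(uv,z,s))
E
```

```text
[ 0.47472303 -0.02968694  0.057     ]
[ 0.47578093 -0.09671073  0.0614    ]
[ 0.47814944 -0.16359695  0.0614    ]
```

Both agree to about 2 mm. Descending onto the far end of the rocker.

Emit:
{"method": "play_rows", "body": {"linear": [[0.001,0.002,-0.04],[0,0,-0.04],[0,0,-0.04],[0,0,-0.02],[0,0,-0.008],[0,0,0]], "turn": [0,0,0,0,0,0]}}

```text
time: 3.65
tool_pos: [0.4802, -0.031, 0.0835]
tool_rot: [0.0, 1.0, 0.013, -0.0]
contact_force: [0.3, -0.6, -0.0]
gripper_width: 0.002
grasp_force: 0.0
```

Emit:
{"method": "play_rows", "body": {"linear": [[0,0,-0.003],[0,0,-0.003],[0,0,-0.003],[0,0,0]], "turn": [0,0,0,0]}}

```text
time: 4.15
tool_pos: [0.4801, -0.0301, 0.0741]
tool_rot: [-0.0, 1.0, 0.014, -0.0]
contact_force: [0.2, -0.2, -0.3]
gripper_width: 0.004
grasp_force: 0.0
```

Emit:
{"method": "play_rows", "body": {"linear": [[0,0,-0.002],[0,0,-0.002],[0,0,0]], "turn": [0,0,0]}}

```text
time: 4.53
tool_pos: [0.4801, -0.0302, 0.07]
tool_rot: [-0.0, 1.0, 0.014, -0.0]
contact_force: [-0.2, -0.1, -0.4]
gripper_width: -0.002
grasp_force: 0.0
```

Emit:
{"method": "play_rows", "body": {"linear": [[0,0,-0.0015],[0,0,-0.0015],[0,0,0]], "turn": [0,0,0]}}

```text
time: 4.9
tool_pos: [0.4812, -0.0303, 0.0681]
tool_rot: [0.0, 1.0, 0.014, 0.001]
contact_force: [0.5, 0.5, 3.0]
gripper_width: 0.001
grasp_force: 1.7
```

Emit:
{"method": "play_rows", "body": {"linear": [[0,0,-0.0015],[0,0,0]], "turn": [0,0]}}

```text
time: 5.15
tool_pos: [0.482, -0.0303, 0.067]
tool_rot: [0.0, 1.0, 0.014, 0.002]
contact_force: [4.7, 0.7, 4.4]
gripper_width: 0.002
grasp_force: 2.7
```

Emit:
{"method": "play_rows", "body": {"linear": [[0,0,-0.0015],[0,0,0]], "turn": [0,0]}}

```text
time: 5.4
tool_pos: [0.4784, -0.0301, 0.0627]
tool_rot: [-0.0, 1.0, 0.014, -0.002]
contact_force: [-0.4, -0.3, 0.1]
gripper_width: 0.001
grasp_force: 0.0
```

It snapped over: the force peaked at 4.4 N, then dropped to 0. Rising, then checking the rocker and the hood.

Emit:
{"method": "play_rows", "body": {"linear": [[0,0,0.03],[0,0,0.05],[0,0,0.06],[0,0,0.06],[0,0,0.06],[0,0,0.03],[0,0,0]], "turn": [0,0,0,0,0,0,0]}}

```text
time: 6.28
tool_pos: [0.4807, -0.0305, 0.3563]
tool_rot: [0.001, 1.0, 0.014, 0.001]
contact_force: [0.1, 0.6, -0.3]
gripper_width: -0.001
grasp_force: 0.0
```

```bash
python3 - <<'E'
from h import *
s=state();print(s['tool_pos'],s['tool_rot'])
w=grab_frame('wrist');sc=grab_frame('scene')
o=np.zeros((390,800,3),np.uint8)
o[:390,:480]=cv2.resize(w[:260,160:480],(480,390));o[:390,480:]=cv2.resize(sc[60:256,250:410],(320,390))
cv2.imwrite('pics/d1.png',o[:,:,::-1])
E
```

```text
[ 0.48067778 -0.03051311  0.35632641] [5.48914104e-04 9.99901949e-01 1.39204153e-02 1.41889408e-03]
```

View pics/d1.png

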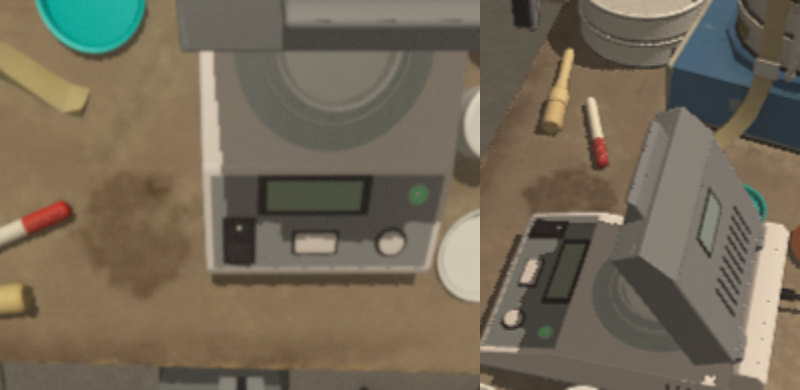

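The rocker now lies on (near end up) and the hood is unchanged, with its lip at wrist rows 17–33. Working out the hood angle and the path of the lip.

```bash
python3 - <<'E'
from h import *
s=state()
print(wray((350,33.5),.278,s),wray((350,17.5),.282,s),wray((350,0),.26,s))
X0,Y0=.596,-.100
for h in np.arange(1.08,-.01,-.09):
    c,t=np.cos(h),np.sin(h); hp=lambda dx,dz:(round(X0+.12+dx*c+dz*t,4),round(.11-dx*t+dz*c,4))
    print(round(h,2),'edge',hp(-.203,-.012),'botedge',hp(-.203,-.021),'pt',hp(-.192,-.012),'base',hp(-.178,-.012))
E
```

```text
[ 0.59333889 -0.0438573   0.278     ] [ 0.60092619 -0.04309709  0.282     ] [ 0.61452951 -0.04414379  0.26      ]
1.08 edge (np.float64(0.6097), np.float64(0.2834)) botedge (np.float64(0.6018), np.float64(0.2791)) pt (np.float64(0.6149), np.float64(0.2737)) base (np.float64(0.6215), np.float64(0.2613))
0.99 edge (np.float64(0.5946), np.float64(0.2731)) botedge (np.float64(0.5871), np.float64(0.2682)) pt (np.float64(0.6006), np.float64(0.2639)) base (np.float64(0.6083), np.float64(0.2522))
0.9 edge (np.float64(0.5804), np.float64(0.2616)) botedge (np.float64(0.5734), np.float64(0.256)) pt (np.float64(0.5873), np.float64(0.2529)) base (np.float64(0.596), np.float64(0.242))
0.81 edge (np.float64(0.5673), np.float64(0.2488)) botedge (np.float64(0.5608), np.float64(0.2426)) pt (np.float64(0.5749), np.float64(0.2408)) base (np.float64(0.5846), np.float64(0.2306))
0.72 edge (np.float64(0.5555), np.float64(0.2348)) botedge (np.float64(0.5495), np.float64(0.2281)) pt (np.float64(0.5637), np.float64(0.2276)) base (np.float64(0.5743), np.float64(0.2183))
0.63 edge (np.float64(0.5449), np.float6
[... 767 characters left out ...]
)) botedge (np.float64(0.5148), np.float64(0.1439)) pt (np.float64(0.5278), np.float64(0.1496)) base (np.float64(0.5412), np.float64(0.1459))
0.18 edge (np.float64(0.5141), np.float64(0.1345)) botedge (np.float64(0.5125), np.float64(0.1257)) pt (np.float64(0.525), np.float64(0.1326)) base (np.float64(0.5387), np.float64(0.1301))
0.09 edge (np.float64(0.5127), np.float64(0.1163)) botedge (np.float64(0.5119), np.float64(0.1073)) pt (np.float64(0.5237), np.float64(0.1153)) base (np.float64(0.5376), np.float64(0.114))
0.0 edge (np.float64(0.513), np.float64(0.098)) botedge (np.float64(0.513), np.float64(0.089)) pt (np.float64(0.524), np.float64(0.098)) base (np.float64(0.538), np.float64(0.098))
```

Hood at about 1.03 rad, with the lip edge at about (0.601, 0.278). Going over and behind the lip.

Emit:
{"method": "play_rows", "body": {"linear": [[0.04,-0.018,0],[0.04,-0.018,0],[0.04,-0.018,0],[0.04,-0.018,0],[0,0,-0.03],[0,0,-0.03],[0,0,-0.02],[0,0,0]], "turn": [0,0,0,0,0,0,0,0]}}

```text
time: 7.38
tool_pos: [0.6385, -0.1018, 0.2701]
tool_rot: [-0.001, 1.0, 0.014, -0.003]
contact_force: [0.2, 0.4, -0.1]
gripper_width: 0.0
grasp_force: 0.0
```

Emit:
{"method": "play_rows", "body": {"linear": [[0,0,-0.004],[0,0,-0.003],[-0.005,0,0],[-0.005,0,0],[-0.005,0,-0.001],[0,0,0]], "turn": [0,0,0,0,0,0]}}

```text
time: 8.12
tool_pos: [0.6251, -0.1023, 0.2667]
tool_rot: [0.0, 1.0, 0.014, 0.0]
contact_force: [0.7, -0.1, 0.2]
gripper_width: -0.0
grasp_force: 0.3
```

Emit:
{"method": "play_rows", "body": {"linear": [[-0.006,0,-0.002],[-0.007,0,-0.002],[-0.007,0,-0.005],[-0.007,0,-0.005],[0,0,0]], "turn": [0,0,0,0,0]}}

```text
time: 8.75
tool_pos: [0.597, -0.1021, 0.2514]
tool_rot: [-0.0, 1.0, 0.014, -0.001]
contact_force: [-0.4, -0.1, -0.1]
gripper_width: 0.004
grasp_force: 0.0
```

Emit:
{"method": "play_rows", "body": {"linear": [[-0.006,0,-0.006],[-0.006,0,-0.006],[-0.006,0,-0.006],[-0.005,0,-0.007],[0,0,0]], "turn": [0,0,0,0,0]}}

```text
time: 9.38
tool_pos: [0.5742, -0.1019, 0.226]
tool_rot: [-0.001, 1.0, 0.014, -0.001]
contact_force: [0.5, 0.5, -0.5]
gripper_width: -0.003
grasp_force: 0.0
```

```bash
python3 - <<'E'
from h import *
sc=grab_frame('scene');cv2.imwrite('pics/e1.png',cv2.resize(sc[60:240,230:420],None,fx=3,fy=3)[:,:,::-1])
E
```

```text
(no output)
```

View pics/e1.png

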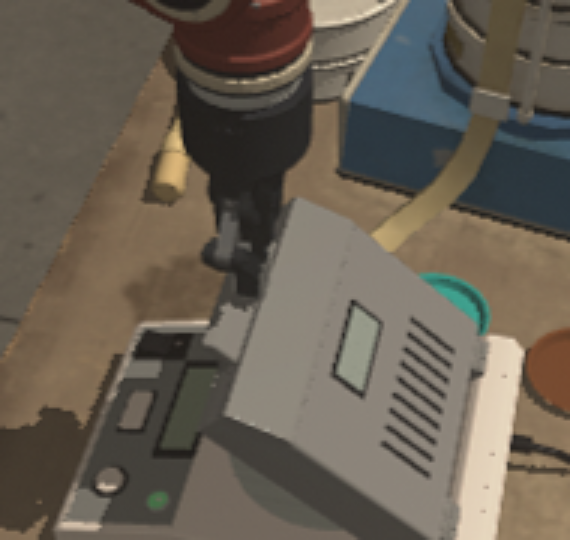

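The picture shows the hood following, now at about 0.7 rad, with the tip behind the lip at about crop pixel (250,290). Continuing along the arc.

Emit:
{"method": "play_rows", "body": {"linear": [[-0.005,0,-0.006],[-0.005,0,-0.007],[-0.007,0,-0.005],[-0.007,0,-0.006],[-0.005,0,-0.007],[-0.004,0,-0.008],[0,0,0]], "turn": [0,0,0,0,0,0,0]}}

```text
time: 10.3
tool_pos: [0.5412, -0.102, 0.1869]
tool_rot: [-0.0, 1.0, 0.014, -0.001]
contact_force: [-0.7, -0.5, 0.8]
gripper_width: 0.0
grasp_force: 0.0
```

Emit:
{"method": "play_rows", "body": {"linear": [[-0.004,0,-0.008],[-0.004,0,-0.009],[-0.003,0,-0.008],[-0.002,0,-0.009],[-0.002,0,-0.009],[-0.001,0,-0.009],[0,0,0]], "turn": [0,0,0,0,0,0,0]}}

```text
time: 11.18
tool_pos: [0.5256, -0.1019, 0.1349]
tool_rot: [-0.0, 1.0, 0.014, -0.001]
contact_force: [0.7, -0.2, -0.3]
gripper_width: 0.004
grasp_force: 0.0
```

Emit:
{"method": "play_rows", "body": {"linear": [[-0.001,0,-0.007],[-0.001,0,-0.007],[-0.001,0,-0.006],[0,0,-0.005],[0,0,-0.004],[0,0,-0.003],[0,0,0]], "turn": [0,0,0,0,0,0,0]}}

```text
time: 12.05
tool_pos: [0.523, -0.1021, 0.1039]
tool_rot: [-0.0, 1.0, 0.014, -0.0]
contact_force: [-1.0, -0.2, -0.2]
gripper_width: 0.001
grasp_force: 0.0
```

Emit:
{"method": "play_rows", "body": {"linear": [[0,0,-0.002],[0,0,-0.002],[0,0,0]], "turn": [0,0,0]}}

```text
time: 12.42
tool_pos: [0.5232, -0.1022, 0.1001]
tool_rot: [-0.0, 1.0, 0.014, -0.0]
contact_force: [-0.4, 0.2, -0.1]
gripper_width: -0.003
grasp_force: 0.0
```

Emit:
{"method": "play_rows", "body": {"linear": [[0,0,-0.002],[0,0,-0.001],[0,0,0]], "turn": [0,0,0]}}

```text
time: 12.8
tool_pos: [0.5235, -0.1022, 0.098]
tool_rot: [0.0, 1.0, 0.014, 0.0]
contact_force: [-2.3, 0.1, 5.1]
gripper_width: -0.004
grasp_force: 2.6
```

Emit:
{"method": "play_rows", "body": {"linear": [[0,0,-0.0015],[0,0,-0.001],[0,0,0]], "turn": [0,0,0]}}

```text
time: 13.18
tool_pos: [0.5235, -0.1023, 0.0978]
tool_rot: [-0.0, 1.0, 0.014, -0.0]
contact_force: [-9.2, 2.2, 17.5]
gripper_width: -0.004
grasp_force: 8.7
```

Shut against the stop at z = 0.098, as it should be. Lifting off and moving over the tare key.

Emit:
{"method": "play_rows", "body": {"linear": [[0,0,0.02],[0,0,0.03],[-0.026,0.002,0],[-0.026,0.003,0],[0,0,-0.03],[0,0,-0.03],[0,0,-0.01],[0,0,0]], "turn": [0,0,0,0,0,0,0,0]}}

```text
time: 14.18
tool_pos: [0.4711, -0.0972, 0.0746]
tool_rot: [-0.0, 1.0, 0.014, -0.0]
contact_force: [0.9, -0.3, -0.6]
gripper_width: 0.0
grasp_force: 0.0
```

```bash
python3 - <<'E'
from h import *
s=state();print(s['tool_pos'],s['contact_force'])
w=grab_frame('wrist');sc=grab_frame('scene')
o=np.zeros((400,800,3),np.uint8)
o[:300,:480]=cv2.resize(w,(480,300));o[:400,480:]=cv2.resize(sc[110:260,240:360],(320,400))
cv2.imwrite('pics/f1.png',o[:,:,::-1])
E
```

```text
[ 0.47111735 -0.0971604   0.07458003] [ 0.88758634 -0.25464623 -0.56432586]
```

View pics/f1.png

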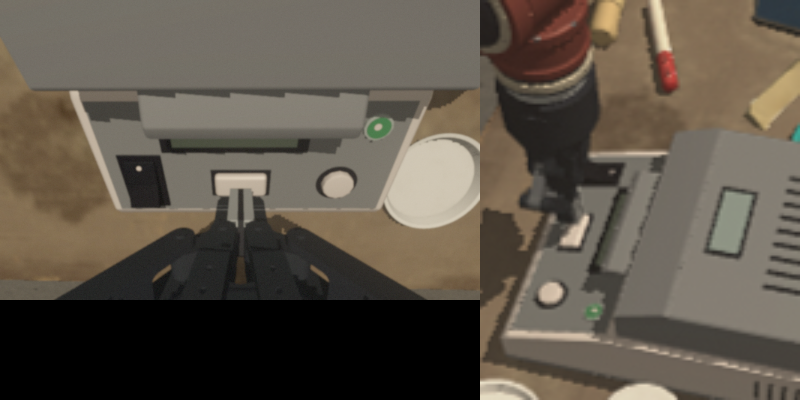

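The hood is shut, the rocker is on, and the tip is centred over the tare key at (240,190), well clear of start at (338,184). Pressing.

Emit:
{"method": "play_rows", "body": {"linear": [[0,0,-0.004],[0,0,-0.003],[0,0,-0.003],[0,0,0]], "turn": [0,0,0,0]}}

```text
time: 14.78
tool_pos: [0.471, -0.0971, 0.0645]
tool_rot: [-0.0, 1.0, 0.014, -0.0]
contact_force: [0.6, 0.0, 1.1]
gripper_width: 0.004
grasp_force: 0.0
```

Emit:
{"method": "play_rows", "body": {"linear": [[0,0,-0.002],[0,0,-0.0015],[0,0,0]], "turn": [0,0,0]}}

```text
time: 15.15
tool_pos: [0.4713, -0.0972, 0.0613]
tool_rot: [-0.0, 1.0, 0.014, -0.0]
contact_force: [-0.5, 0.8, 0.7]
gripper_width: -0.0
grasp_force: 0.0
```

Emit:
{"method": "play_rows", "body": {"linear": [[0,0,-0.0015],[0,0,-0.001],[0,0,0]], "turn": [0,0,0]}}

```text
time: 15.52
tool_pos: [0.4718, -0.0973, 0.0593]
tool_rot: [0.0, 1.0, 0.014, 0.001]
contact_force: [-0.0, 0.1, 2.3]
gripper_width: 0.002
grasp_force: 1.2
```

Emit:
{"method": "play_rows", "body": {"linear": [[0,0,-0.001],[0,0,0]], "turn": [0,0]}}

```text
time: 15.78
tool_pos: [0.4719, -0.0973, 0.0583]
tool_rot: [0.0, 1.0, 0.014, 0.001]
contact_force: [1.6, 1.8, 2.8]
gripper_width: 0.001
grasp_force: 1.5
```

Emit:
{"method": "play_rows", "body": {"linear": [[0,0,-0.001],[0,0,-0.001],[0,0,0]], "turn": [0,0,0]}}

```text
time: 16.15
tool_pos: [0.472, -0.0974, 0.0568]
tool_rot: [0.0, 1.0, 0.014, 0.001]
contact_force: [-0.2, 2.2, 7.8]
gripper_width: -0.0
grasp_force: 3.9
```

Emit:
{"method": "play_rows", "body": {"linear": [[0,0,-0.001],[0,0,-0.001],[0,0,0]], "turn": [0,0,0]}}

```text
time: 16.52
tool_pos: [0.4722, -0.0975, 0.0565]
tool_rot: [0.0, 1.0, 0.014, 0.0]
contact_force: [-4.7, 2.4, 18.2]
gripper_width: 0.001
grasp_force: 9.4
```

It bottomed out after about 4 mm of travel. Retracting.

Emit:
{"method": "play_rows", "body": {"linear": [[0,0,0.01],[0,0,0.03],[0,0,0.05],[0,0,0.06],[0,0,0.06],[-0.02,0,0.02],[0,0,0],[0,0,0]], "turn": [0,0,0,0,0,0,0,0]}}

```text
time: 17.52
tool_pos: [0.4506, -0.097, 0.2814]
tool_rot: [-0.001, 1.0, 0.014, -0.002]
contact_force: [-0.7, -0.4, 0.3]
gripper_width: -0.001
grasp_force: 0.0
```

```bash
python3 - <<'E'
from h import *
s=state();print(s['tool_pos'],s['contact_force'])
w=grab_frame('wrist');sc=grab_frame('scene')
o=np.zeros((400,800,3),np.uint8)
o[:300,:480]=cv2.resize(w,(480,300));o[:400,480:]=cv2.resize(sc[130:280,240:360],(320,400))
cv2.imwrite('pics/g1.png',o[:,:,::-1])
E
```

```text
[ 0.45060348 -0.0970208   0.28142699] [-0.71486977 -0.41187155  0.2723314 ]
```

View pics/g1.png

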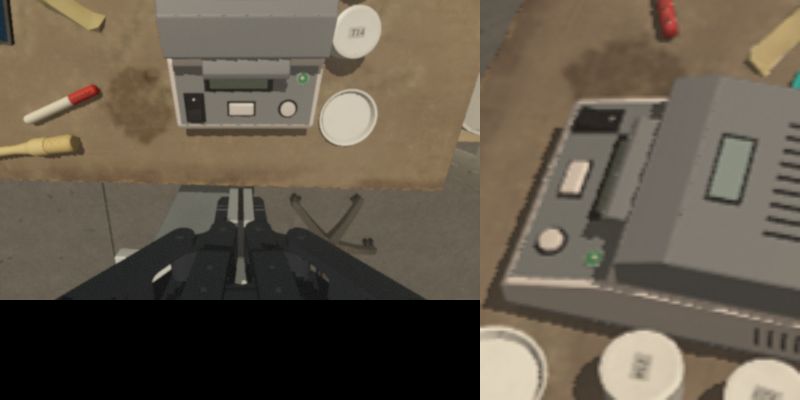

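The hood is shut, the rocker at (597,120) is on, the tare key at (575,178) is up again, and the tins and spare dish are undisturbed. Handing in.

```bash
python3 -c "
from plant import *
print(job_done())"
```

```text
the job is handed in; nothing more can be done
None
```

I switched the rocker on, eased the hood fully shut, then pressed the tare key and let it come up again. I then handed the job in at about 17.6 s, and it returned no verdict.

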